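Unplug the bench kiln and hold its lid cracked open

TASK

The little kiln has cooled and I want a first look at the mug inside: pull the ceramic vent plug straight out of the lid and stand it upright on its stem on the buff kiln-shelf disc, then lift the lid by its black handle and hold it open at 30 degrees, never past 40 because the glaze must not cool too fast. The lid falls shut by itself and has no prop, so finish still holding it by the handle, steady at that angle. Do not drop the plug or let the lid fall, and leave the mugs, the banding wheel and the two jars as they are.

Things in the scene. Friction and masses are not known exactly. Their poses are not given: they have to be found in the camera images.
- kiln: Fixed bench-top kiln, steel case, 280 mm deep (x) by 300 mm wide (y), rim 150 mm and shut lid's top 190 mm above the bench. Origin: centre of its underside. Own x points from the handle side to the hinge side, z up; handle side within 0.25 rad of facing the robot. A grey control box stands out 49 mm from its -y side, up to 135 mm above the bench.
- lid: Kiln lid, plate 280 x 300 x 40 mm, 0.6 to 1.1 kg; it falls shut when let go, takes 3 to 6 N to lift at the handle, opens to 69 degrees at most. Its hinge line lies along the kiln's y, 155 mm behind the kiln's centre (its +x), 150 mm above the bench. Origin: middle of the handle bar. Axes as the kiln's when shut; it turns about its +y as it opens, so its z axis then leans from vertical by the lid angle.
- lid_handle (a point): Middle of the lid's handle: a round black bar, 16 mm thick, 150 mm long along the kiln's y, on two flat steel arms 66 mm either side of its middle (118 mm free between). It lies 50 mm before the lid's front face (42 mm clear gap), 345 mm before the hinge line and 18 mm above it: 168 mm above the bench when shut, 338 mm at 30 degrees. It turns with the lid.
- plug_grip (a point): Point on the axis of the loose buff vent plug, inside its knob: 20 mm above the flange's top, 16 mm below the knob's top, 58 mm above the stem's flat foot; z runs from foot to knob. At the start the stem is down a 30 mm hole through the lid, the flange resting on the lid's top, 50 mm before and 40 mm to the kiln's +y side of the kiln's centre.
- plug: The same plug, 74 mm tall, about 70 g: tapered stem 23 to 26 mm thick and 30 mm long, flange 46 mm across and 8 mm thick, plain round knob 26 mm thick and 36 mm tall. Origin: middle of the stem's foot.
- bat_top (a point): Middle of the top face of the fixed buff kiln-shelf disc, 130 mm across and 12 mm thick, lying on the bench at the kiln's left or right front. The plug stands here upright on its stem.
- wheel: Bystander: banding wheel, grey cast foot and stem with a 150 mm aluminium disc on top, 102 mm high. Origin under its middle. It stands at the kiln's other front side.
- mug_center (a point): Bystander: white mug with black flowers standing on the banding wheel, 76 mm across, 88 mm tall, one handle. Point half-way up its axis, 146 mm above the bench.
- jar: Bystander: blue jar with white cap, 72 mm across, 95 mm tall, beside the kiln. Origin under its middle.
- tub: Bystander: grey tub with black cap, 90 mm across, 85 mm tall, on the kiln's other side. Origin under its middle.
- ware: White mug 68 mm across and 75 mm tall standing in the kiln's chamber, hidden under the lid, to be left there. Origin under its middle.
Things that resemble listed ones, but are neither listed nor needed, are in the scene too. There is more than one size of the plug; the job needs the middle-sized.

How it is judged:
By the outcome, as a careful person would: the job done as asked, in the order asked, and still so for the second after the job is handed in, while the arm keeps its last pose, push and grip.
It also fails if it takes over 51 s, if anything falls off the work surface, if the arm or the gripper's body presses on something with over 40 N, if the wrist force passes 120 N, or if a joint passes its speed limit or range.

ROBOT

A 7-joint arm with a two-finger parallel gripper is mounted at the origin on the work surface. World frame = base frame: x ahead of the robot, y to its left, z up, the work surface at z = 0. Lengths are in mm, angles in rad, forces in N, time in s.
With the tool pointing down it reaches from about 400 to 875 mm from the base axis. Payload 19.3 kg.
Tool frame: the origin (TCP) lies at the very end of the fingers, on their centre line; the grasp point (between the pads) lies 19 mm behind it (grip_point_offset is the z of the grasp point in the tool frame, in mm); z points along the fingers, x is the direction in which the jaws open and shut, and the axes are right-handed (so a half turn about z gives the same grasp; the last joint's range is limited). The gripper opens to 85 mm and grips with 20 to 120 N. Pads are 22 mm wide; open, the fingers measure 114 mm over their backs; the gripper's body (76 mm by 85 mm) begins 54 mm behind the grasp point. The pads swing forward as they close: fully open they stand 13 mm farther back than shut.
Start: joints at [-0.07, 0.521, -0.036, 1.599, 0.021, 1.021, -0.113], TCP at [624.992, -0.025, 231.291] pointing down, gripper open.
Joint ranges: [-2.91, 2.91], [-0.3, 2.13], [-1.5, 1.42], [0.17, 2.43], [-1.26, 4.41], [0.16, 1.93], [-2.52, 2.52]. Speed limits (rad/s): [1.89, 1.89, 2.39, 2.39, 3.01, 3.01, 3.01].

INTERFACE

Orientations are given as a 3x3 rotation matrix whose columns are the frame's x, y, z axes.
In Python, from workcell import movep, movel, goto_joints, open_gripper, clamp, wait, inverse_kinematics, read_state, camera, PlanningError, finish_job, grip_point_offset gives the robot as it stands. Calls block until the motion is done:
- movep(position, orientation): joint-space move of the TCP to a pose.
- movel(position, frame=None, max_speed=150, guard=None): straight line of the TCP; frame=None keeps the orientation; max_speed is the mean speed in mm/s. With guard (N) it stops when the force on the tool has changed by that much, and returns True; else False.
- goto_joints(angles): joint-space move.
- open_gripper() and clamp(): open the fingers fully, or close them until they stop; the grip force is fixed at half the most.
- wait(seconds).
- inverse_kinematics(position, orientation): joint angles nearest the present ones, or None.
- read_state(): the state.
- camera(name): name is "scene" or "side" or "wrist"; returns a dict with "image" (420x560x3 uint8, blue, green, red), "range_z" (420x560 float32, mm along the optical axis (not along the pixel's ray), 0 where there is no reading), "fx", "fy", "cx", "cy" (pixels), "dist_coeffs" ([k1, k2, p1, p2, k3] as OpenCV has them; the pictures are not rectified), "cam_to_world" (4x4, takes a point from camera to world coordinates). Camera axes: x right, y up, looking along -z (the intrinsics and any distortion apply to the point x, -y, -z); pixel columns grow to the right and rows downward; lengths in mm; the calibration is good to about 2 mm. A picture is of the moment at which its call begins.
A pose or a line that the arm cannot do raises PlanningError and nothing moves.
- finish_job(): hands the job in, once; it reports no verdict.
The state is a dict: "time": time; "qpos": joint angles; "qvel": joint speeds; "joint_efforts": joint torques, N m; "eef_pos": TCP position; "tool_rot": TCP orientation; "ft_force": force on the tool from outside, world axes, zero at the start; "torque": the same for the moment, N m; "finger_gap": finger opening in mm.
Only numpy, scipy, OpenCV 4.12 (cv2) and the standard library are available. Lean on these libraries where they do the work, as an engineer would, in place of code of your own. Each camera call takes 0.05 s, during which the arm holds its last target.

## Working session

There is one attempt and no reset: what is moved stays moved. The work goes in short steps, each a Python script; the robot and the scene stay as the last script left them, time stands still between calls to the robot, and variables do not carry over. Pictures are saved under pics/ and viewed, and the job is handed in when it is done.

```bash
ls; mkdir -p pics
python3 - <<'E'
from workcell import *
import cv2,pickle
import numpy as np
d={}
for n in ["scene","side","wrist"]:
    c=camera(n); d[n]=c; cv2.imwrite(f"pics/{n}0.png",c["image"])
    print(n,c["fx"],c["cx"],c["cy"],c["dist_coeffs"],np.round(c["cam_to_world"],3).tolist())
pickle.dump(d,open("cam0.pkl","wb"))
s=read_state();print(s["time"],s["ft_force"],s["finger_gap"],s["tool_rot"],grip_point_offset)
E
```

```text
pics
scene 461.7496814080616 273.08297301149224 204.06253968787195 [-0.1506206  0.         0.         0.         0.       ] [[-0.949, -0.209, 0.235, 877.286], [0.314, -0.677, 0.666, 963.607], [0.02, 0.706, 0.708, 1168.999], [0.0, 0.0, 0.0, 1.0]]
side 384.67647799341313 288.39984731998584 212.50211043903118 [-0.00921212  0.          0.          0.          0.        ] [[-0.835, 0.317, -0.45, 73.164], [-0.551, -0.459, 0.698, 712.575], [0.015, 0.83, 0.557, 712.403], [0.0, 0.0, 0.0, 1.0]]
wrist 304.7895802221445 279.9540501085917 210.76864317124566 [-0.0178808  0.         0.         0.         0.       ] [[1.0, -0.0, 0.001, 624.037], [-0.0, 0.962, 0.275, 69.868], [-0.001, -0.275, 0.962, 372.385], [0.0, 0.0, 0.0, 1.0]]
0.15 [-1.22691928 -0.34894161 -0.05909135] 85.22934775280665 [[ 9.99999673e-01 -6.03507259e-05 -8.06555412e-04]
 [-6.03695184e-05 -9.99999998e-01 -2.32753813e-05]
 [-8.06554006e-04  2.33240650e-05 -9.99999674e-01]] -18.700000000000003
```

View pics/scene0.png

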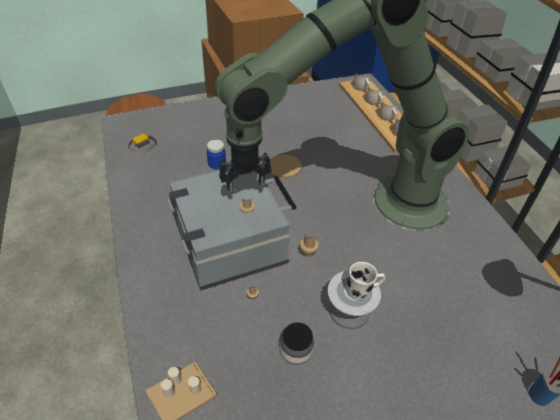

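View pics/side0.png

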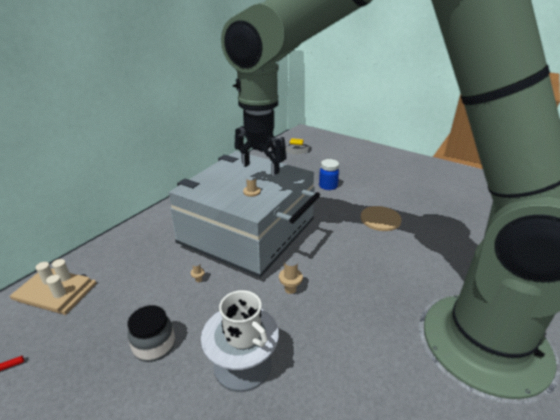

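View pics/wrist0.png

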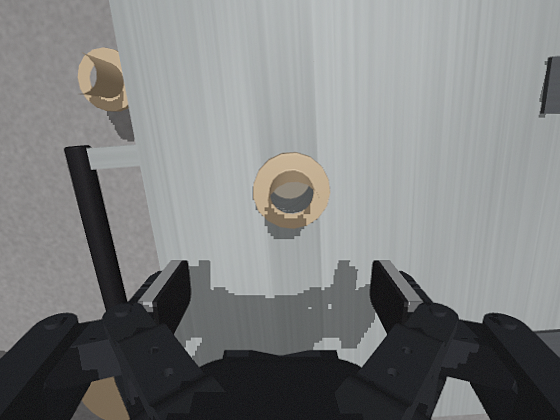

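Three turned plugs are visible. The first is in the lid at scene (247,203), side (251,186) and wrist (290,190). A large one stands on the bench at scene (310,245), and a small one at scene (252,293). The plug in the lid hole fits the description. The bat is at scene (285,165) and side (381,217), and the handle bar is at scene (285,192) and side (305,208). Next I'll measure these and check enlarged crops.

```bash
cat > h.py <<'E'
import numpy as np, cv2
def K(c): return np.array([[c["fx"],0,c["cx"]],[0,c["fy"],c["cy"]],[0,0,1.]])
def rays(c,uv):
    p=cv2.undistortPoints(np.array(uv,float).reshape(-1,1,2),K(c),np.array(c["dist_coeffs"])).reshape(-1,2)
    d=np.c_[p[:,0],-p[:,1],-np.ones(len(p))]
    T=np.array(c["cam_to_world"]); return T[:3,3],d@T[:3,:3].T
def onz(c,uv,z):
    o,d=rays(c,uv); return o+d*((z-o[2])/d[:,2])[:,None]
def depth(c,uv):
    o,d=rays(c,uv); u=np.array(uv).reshape(-1,2).astype(int)
    return o+d*c["range_z"][u[:,1],u[:,0]][:,None]
def cloud(c):
    v,u=np.mgrid[0:420,0:560]; uv=np.c_[u.ravel(),v.ravel()]
    P=depth(c,uv).reshape(420,560,3); P[c["range_z"]==0]=np.nan; return P
def tri(cs,uvs):
    A=np.zeros((3,3));b=np.zeros(3)
    for c,u in zip(cs,uvs):
        o,d=rays(c,[u]);d=d[0]/np.linalg.norm(d[0]);M=np.eye(3)-np.outer(d,d);A+=M;b+=M@o
    return np.linalg.solve(A,b)
E
python3 - <<'E'
import pickle,cv2,numpy as np
from h import *
d=pickle.load(open("cam0.pkl","rb"))
for n in d:
    P=cloud(d[n]); img=d[n]["image"].astype(int); hsv=cv2.cvtColor(d[n]["image"],cv2.COLOR_BGR2HSV)
    tan=(hsv[...,0]>8)&(hsv[...,0]<25)&(hsv[...,1]>60)&(hsv[...,2]>70)
    k,l,st,ce=cv2.connectedComponentsWithStats(tan.astype(np.uint8))
    for i in range(1,k):
        if st[i,4]>60:
            q=P[l==i]; print(n,ce[i].round(),st[i].tolist(),"med",np.nanmedian(q,0).round(),"lo",np.nanpercentile(q,3,axis=0).round(),"hi",np.nanpercentile(q,97,axis=0).round())
    # lid top
    m=(abs(P[...,2]-190)<4)&(P[...,0]>350)&(P[...,0]<1000)&(abs(P[...,1])<300)
    m=cv2.morphologyEx(m.astype(np.uint8),cv2.MORPH_OPEN,np.ones((5,5)))
    q=P[m>0]; print(n,"lid",len(q),cv2.minAreaRect(q[:,:2].astype(np.float32)),np.nanmedian(q[:,2]))
a=d["scene"]["image"][110:330,150:400]; b=d["side"]["image"][140:330,160:420]
cv2.imwrite("pics/crop1.png",np.vstack([cv2.resize(a,(640,300)) if 0 else cv2.resize(a,(400,352)),cv2.resize(b,(400,292))])[:600])
cv2.imwrite("pics/crop1.png",np.hstack([cv2.resize(a,(400,352)),cv2.resize(b,(400,352))]))
E
```

```text
scene [243.  31.] [202, 0, 101, 98, 5087] med [  325. -1226.   181.] lo [   42. -1628.  -264.] hi [  433. -1124.   252.]
scene [552.   4.] [539, 0, 21, 13, 146] med [-681. -289.  602.] lo [-728. -337.  590.] hi [-673. -245.  612.]
scene [476.  74.] [424, 27, 101, 93, 1732] med [-707. -589.  108.] lo [ -794. -1051.    89.] hi [-673. -264.  116.]
scene [301.  79.] [290, 72, 19, 13, 134] med [    7. -1093.  -100.] lo [  -32. -1130.  -125.] hi [  84. -895.    0.]
scene [373. 113.] [339, 80, 64, 73, 1265] med [-107. -529.   16.] lo [-194. -805.    2.] hi [ -76. -294.   40.]
scene [373.  86.] [369, 81, 11, 10, 63] med [-227. -744.   14.] lo [-260. -796.   -4.] hi [-129. -604.   96.]
scene [134. 103.] [106, 94, 60, 22, 777] med [  904. -1362.  -251.] lo [  755. -1458.  -260.] hi [ 1047. -1292.  -239.]
scene [386. 101.] [382, 95, 12, 12, 73] med [-222. -597.   20.] lo [-255. -644.    0.] hi [-123. -459.  103.]
scene [545. 114.] [530, 106, 30, 17, 312] med [-828. -212.  108.] lo [-922. -249.   90.] hi [-725. -195.  114.]
scene [140. 138.] [132, 133, 17, 12, 138] med [ 901. -611.   41.] lo [ 8
[... 1697 characters left out ...]
.  50.]
side [ 53. 293.] [11, 274, 85, 40, 1754] med [903. 473.  21.] lo [854. 393.   5.] hi [994. 521.  24.]
side lid 5067 ((688.0748901367188, -5.3242645263671875), (294.39874267578125, 303.3689880371094), 3.9700372219085693) 188.7052057154957
wrist [103.  80.] [78, 48, 50, 63, 2244] med [460. 110.  49.] lo [426.  87.  47.] hi [468. 139.  92.]
wrist [291. 189.] [253, 153, 77, 75, 3287] med [630.  37. 197.] lo [610.  12. 196.] hi [650.  51. 227.]
wrist [105. 400.] [82, 377, 48, 43, 1349] med [ 358. -334.   11.] lo [ 328. -370.   10.] hi [ 385. -293.   12.]
wrist lid 133813 ((681.754150390625, -6.319671630859375), (277.9145202636719, 301.0608215332031), 4.1534199714660645) 188.95604067883036
```

View pics/crop1.png

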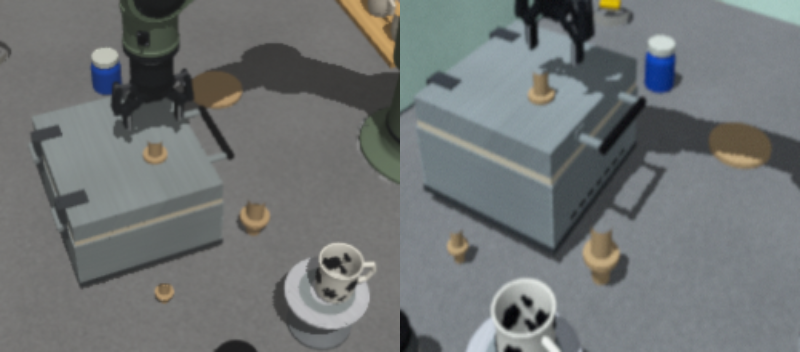

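The crop confirms that only one plug sits in the lid. It is shorter than the bench plug beside it and larger than the tiny one, so it is the middle size. Next I'll refine the plug, handle, kiln yaw and bat.

Run:
```python
import pickle,cv2,numpy as np
from h import *
d=pickle.load(open("cam0.pkl","rb"))
w=d["wrist"];P=cloud(w)
# flange outline on z=198
hsv=cv2.cvtColor(w["image"],cv2.COLOR_BGR2HSV)
for n,box in (("wrist",(140,240,240,345)),("side",(170,200,235,270)),("scene",(195,215,235,260))):
    c=d[n];Pc=cloud(c); hs=cv2.cvtColor(c["image"],cv2.COLOR_BGR2HSV)
    sub=np.zeros((420,560),bool); sub[box[0]:box[1],box[2]:box[3]]=1
    f=sub&(abs(Pc[...,2]-198)<3.5)&(hs[...,1]>50)
    q=Pc[f]; print(n,"flange",len(q),cv2.minEnclosingCircle(q[:,:2].astype(np.float32)),np.median(q[:,2]))
    k=sub&(Pc[...,2]>205)&(Pc[...,2]<240)
    q=Pc[k]
    if len(q)>10: print(n,"knob",len(q),np.nanpercentile(q,[2,50,98],axis=0).round(1).tolist())
m=(abs(P[...,2]-198)<3.5)[140:240,240:345]
cs,_=cv2.findContours(np.pad(m,0).astype(np.uint8),cv2.RETR_EXTERNAL,cv2.CHAIN_APPROX_NONE)
cc=max(cs,key=len).reshape(-1,2)+[240,140]
print("outline z198",cv2.minEnclosingCircle(onz(w,cc,198)[:,:2].astype(np.float32)))
# bat
for n in ("scene","side"):
    c=d[n];hs=cv2.cvtColor(c["image"],cv2.COLOR_BGR2HSV);t=((hs[...,0]>8)&(hs[...,0]<25)&(hs[...,1]>60)&(hs[...,2]>70)).astype(np.uint8)
    k,l,st,ce=cv2.connectedComponentsWithStats(t)
    Pc=cloud(c); u=(285,166) if n=="scene" else (381,218); i=l[u[1],u[0]]
    cs,_=cv2.findContours((l==i).astype(np.uint8),cv2.RETR_EXTERNAL,cv2.CHAIN_APPROX_NONE)
    q=onz(c,cs[0].reshape(-1,2),12 if 1 else 0); print(n,"bat",cv2.minEnclosingCircle(q[:,:2].astype(np.float32)), cv2.fitEllipse(q[:,:2].astype(np.float32)))
# handle bar: dark pixels near height 176
for n in d:
    c=d[n];Pc=cloud(c); g=c["image"].max(2)
    m=(g<60)&(Pc[...,2]>155)&(Pc[...,2]<182)&(Pc[...,0]>440)&(Pc[...,0]<530)&(abs(Pc[...,1])<130)
    q=Pc[m]; 
    if len(q)<10: print(n,"few",len(q));continue
    v=np.array(cv2.fitLine(q.astype(np.float32)[:,:2],cv2.DIST_HUBER,0,.01,.01)).ravel()
    print(n,"bar",len(q),np.percentile(q,[1,50,99],axis=0).round(1).tolist(),"dir",v[:2],"x-dir yaw",np.arctan2(-v[0]*np.sign(v[1]),abs(v[1])))
# lid edges: front edge in wrist
m=(abs(P[...,2]-189)<3); 
pts=[]
for r in range(30,250,3):
    j=np.where(m[r,100:300])[0]
    if len(j): pts.append((j[0]+100,r))
q=onz(w,pts,190); v=cv2.fitLine(q[:,:2].astype(np.float32),cv2.DIST_HUBER,0,.01,.01).ravel(); print("front edge",v,np.arctan2(-v[0]*np.sign(v[1]),abs(v[1])))
```

```text
wrist flange 3023 ((630.3036499023438, 31.520456314086914), 22.848474502563477) 196.931902948477
wrist knob 382 [[618.0, 35.5, 205.8], [628.1, 43.1, 220.8], [639.8, 44.3, 232.3]]
side flange 77 ((627.13623046875, 34.148460388183594), 21.70924186706543) 197.05096730996843
side knob 94 [[617.0, 23.3, 205.4], [622.6, 40.2, 218.8], [638.7, 45.6, 232.4]]
scene flange 74 ((632.11572265625, 34.90146255493164), 22.466655731201172) 197.11612986166074
scene knob 63 [[619.3, 34.9, 205.7], [633.6, 43.4, 219.1], [643.5, 48.1, 233.7]]
outline z198 ((629.9385986328125, 31.885828018188477), 22.76212501525879)
scene bat ((386.4674377441406, -311.73529052734375), 69.53438568115234) ((383.8929748535156, -310.410888671875), (119.7110595703125, 135.91160583496094), 160.77122497558594)
side bat ((378.66583251953125, -308.6835021972656), 68.81409454345703) ((378.8226623535156, -308.13818359375), (127.63774108886719, 132.05178833007812), 7.471522331237793)
scene bar 151 [[487.4, -87.9, 165.4], [496.7, -10.9, 173.7], [505.4, 59.4, 179.3]] dir [ 0.07687446 -0.9970408 ] x-dir yaw 0.07695038
side bar 234 [[481.0, -85.5, 161.9], [489.1, -1.6, 172.5], [498.9, 57.5, 176.3]] dir [ 0.05804286 -0.9983141 ] x-dir yaw 0.058075503
wrist bar 3921 [[485.4, -60.3, 164.4], [495.8, 2.4, 173.4], [503.5, 55.7, 175.9]] dir [ 0.07911436 -0.9968656 ] x-dir yaw 0.07919713
front edge [ 7.1909375e-02 -9.9741119e-01  5.3897180e+02  5.9223083e+01] 0.07197149
```

Plug axis at (630, 31.7), with the flange radius measured at 22.8 against 23 given. Kiln yaw is 0.072. The handle predicted from the plug is (493, -18, 168), and the bar was seen at x≈495 with y from about -88 to 57, so they agree. The bat is at about (381, -309). Next I'll check reachability, then pick the plug.

```bash
cat >> h.py <<'E'
yaw=0.072; cy_,sy_=np.cos(yaw),np.sin(yaw)
Rz=np.array([[cy_,-sy_,0],[sy_,cy_,0],[0,0,1]])
plug=np.array([630.,31.8]); bat=np.array([381.,-309.])
kc=plug-Rz[:2,:2]@np.array([-50,40.])   # kiln centre
DOWN=np.array([[1,0,0],[0,-1,0],[0,0,-1.]])
def lidpose(th,p,along=0.):
    """th lid angle, p tool pitch below horizontal when shut (rad)"""
    c,s=np.cos(th),np.sin(th)
    hp=Rz@np.array([155-345*c+18*s,along,0])+np.r_[kc,150+345*s+18*c]
    q=p+th; z=np.array([np.cos(q),0,-np.sin(q)]);x=np.array([np.sin(q),0,np.cos(q)])
    R=Rz@np.c_[x,[0,-1,0],z]
    return hp,R
E
python3 - <<'E'
from workcell import *; from h import *
import pickle
print("kiln",kc, "handle",lidpose(0,.8)[0],lidpose(np.radians(30),.8)[0])
for nm,p in (("plug",[*plug,203]),("up",[*plug,300]),("batup",[*bat,180]),("bat",[*bat,60])):
    q=inverse_kinematics(p,DOWN); print(nm,None if q is None else np.round(q,2))
for pd in (25,30,35,40,45,50):
    for th in (0,15,30):
        hp,R=lidpose(np.radians(th),np.radians(pd))
        q=inverse_kinematics(hp+18.7*R[:,2],R); a=inverse_kinematics(hp-81*R[:,2],R)
        print(pd,th,None if q is None else np.round(q,2), "pre", None if a is None else "ok")
d=pickle.load(open("cam0.pkl","rb"))
print("mug",depth(d["side"],[(240,300),(240,360)]).round(),depth(d["scene"],[(345,320),(330,295)]).round())
E
```

```text
kiln [682.7479683   -4.49947438] handle [493.24023559 -18.16765792 168.        ] [548.31839966 -14.19516326 338.08845727]
plug [-0.12  0.56 -0.04  1.61  0.03  0.97 -0.17]
up [-0.12  0.47 -0.04  1.5   0.02  1.17 -0.16]
batup [ 0.52  0.38  0.05  2.   -0.03  0.76  0.59]
bat [ 0.56  0.59 -0.    2.08  0.    0.48  0.56]
25 0 None pre None
25 15 None pre None
25 30 [-0.04  0.07 -0.05  2.16  0.04  0.3  -0.05] pre ok
30 0 None pre None
30 15 None pre None
30 30 [-0.03  0.09 -0.06  2.09  0.03  0.43 -0.04] pre ok
35 0 None pre None
35 15 [ 1.    0.33 -1.25  2.37  1.79  0.35 -1.72] pre ok
35 30 [-0.03  0.12 -0.06  2.03  0.03  0.56 -0.04] pre ok
40 0 None pre None
40 15 [ 0.69  0.21 -0.87  2.32  1.25  0.2  -1.22] pre ok
40 30 [-0.03  0.15 -0.06  1.96  0.02  0.69 -0.03] pre ok
45 0 None pre None
45 15 [-0.04  0.15 -0.06  2.28  0.09  0.19 -0.11] pre ok
45 30 [-0.03  0.19 -0.06  1.89  0.02  0.8  -0.03] pre ok
50 0 None pre None
50 15 [-0.03  0.17 -0.07  2.22  0.06  0.32 -0.07] pre ok
50 30 [-0.03  0.23 -0.06  1.82  0.02  0.92 -0.03] pre ok
mug [[422. 334. 172.]
 [375. 398. 101.]] [[445. 385.  15.]
 [485. 343. 101.]]
```

Run:
```python
from workcell import *; from h import *
def rot(R,axis,a):
    import cv2; return cv2.Rodrigues(np.array(axis,float)*a)[0]@R
off=13
for pd in (50,54,56,58,60,65,70,75):
    for th in (0,):
        hp,R=lidpose(np.radians(th),np.radians(pd))
        q=inverse_kinematics(hp+off*R[:,2],R); a=inverse_kinematics(hp-80*R[:,2],R)
        print(pd,th,None if q is None else np.round(q,2), "pre", None if a is None else np.round(a,2))
print("tilted about jaw axis")
for pd in (30,40,45,50,55):
  for t in (-50,-35,-20,20,35,50):
    r=[]
    for th in (0,15,30):
        hp,R=lidpose(np.radians(th),np.radians(pd)); R=rot(R,R[:,0],np.radians(t))
        q=inverse_kinematics(hp+off*R[:,2],R); r.append(None if q is None else np.round(q,2).tolist())
    if r[0] : print(pd,t,r)
```

```text
50 0 None pre None
54 0 None pre None
56 0 None pre None
58 0 [ 0.91  0.59 -1.26  2.4   1.76  0.6  -1.64] pre None
60 0 [ 0.91  0.59 -1.27  2.37  1.65  0.59 -1.55] pre [ 0.72  0.09 -0.83  2.39  0.46  0.18 -0.45]
65 0 [ 0.3   0.33 -0.46  2.33  1.15  0.17 -1.14] pre [-0.02  0.07 -0.07  2.34  0.04  0.3  -0.06]
70 0 [-0.05  0.32 -0.04  2.28  0.1   0.2  -0.11] pre [-0.02  0.1  -0.07  2.25  0.03  0.44 -0.05]
75 0 [-0.04  0.33 -0.06  2.21  0.07  0.34 -0.08] pre [-0.02  0.14 -0.07  2.17  0.03  0.57 -0.04]
tilted about jaw axis
30 35 [[1.48, 1.32, -1.42, 2.37, 2.15, 0.18, -1.0], [1.26, 0.61, -1.12, 2.23, -1.04, 0.37, 1.62], [0.65, 0.31, -0.41, 1.96, -0.87, 0.87, 1.09]]
30 50 [[1.18, 0.97, -0.83, 2.2, -1.22, 0.63, 2.36], [1.18, 0.72, -0.94, 2.09, -0.91, 0.7, 1.6], [0.82, 0.48, -0.56, 1.87, -0.88, 1.05, 1.17]]
40 -50 [[-1.18, 0.87, 0.6, 2.37, 1.4, 0.7, -2.49], [-1.01, 0.51, 0.46, 2.22, 1.09, 0.93, -1.71], [-0.81, 0.4, 0.33, 1.94, 0.87, 1.18, -1.09]]
40 50 [[1.17, 0.92, -0.87, 2.16, -1.03, 0.58, 1.99], [1.0, 0.62, -0.73, 2.03, -0.89, 0.84, 1.42], [0.71, 0.49, -0.45, 1.79, -0.8, 1.15, 0.95]]
45 -
[... 1153 characters left out ...]
.89, 0.82, 2.29, 0.99, 0.49, -1.8], [-0.91, 0.5, 0.41, 2.1, 0.88, 1.01, -1.28], [-0.75, 0.46, 0.32, 1.81, 0.72, 1.29, -0.76]]
55 -35 [[-1.26, 0.78, 0.94, 2.42, 1.61, 0.21, -2.26], [-0.78, 0.34, 0.34, 2.15, 0.84, 0.82, -1.13], [-0.58, 0.35, 0.2, 1.8, 0.58, 1.19, -0.61]]
55 20 [[1.25, 0.87, -1.42, 2.34, 1.56, 0.37, -1.09], [0.47, 0.27, -0.36, 2.08, -0.57, 0.62, 0.72], [0.28, 0.33, -0.21, 1.71, -0.33, 1.1, 0.32]]
55 35 [[1.15, 0.74, -1.01, 2.23, -0.75, 0.28, 1.34], [0.71, 0.41, -0.5, 2.01, -0.72, 0.8, 0.96], [0.47, 0.42, -0.31, 1.69, -0.53, 1.2, 0.51]]
55 50 [[1.12, 0.86, -0.89, 2.09, -0.72, 0.61, 1.42], [0.82, 0.58, -0.56, 1.93, -0.77, 0.99, 1.08], [0.61, 0.53, -0.39, 1.66, -0.67, 1.31, 0.65]]
```

Run:
```python
from workcell import *; from h import *
def rot(R,axis,a):
    return cv2.Rodrigues(np.array(axis,float)*a)[0]@R
off=13
for pd in (56,60,64):
  for t in (-40,-30,-25,-20,-15,-10,10,15,20,25,30,40):
    r=[]
    for th,o in ((0,-70),(0,off),(10,off),(30,off)):
        hp,R=lidpose(np.radians(th),np.radians(pd)); R=rot(R,R[:,0],np.radians(t))
        q=inverse_kinematics(hp+o*R[:,2],R); r.append(None if q is None else np.round(q,2).tolist())
    if r[0] and r[1]: print(pd,t,*r,round(np.abs(np.diff(np.array(r),axis=0)).max(),2) if r[2] and r[3] else None)
```

```text
56 -40 [-1.07, 0.43, 0.34, 2.35, 1.1, 0.85, -1.84] [-1.22, 0.76, 0.82, 2.37, 1.27, 0.37, -1.96] [-0.95, 0.45, 0.5, 2.22, 0.95, 0.75, -1.37] [-0.63, 0.39, 0.24, 1.79, 0.62, 1.24, -0.64] 0.73
56 -30 [-0.68, 0.27, -0.03, 2.42, 1.25, 0.82, -1.86] [-1.08, 0.59, 0.72, 2.43, 1.69, 0.34, -2.25] [-0.83, 0.34, 0.43, 2.25, 0.95, 0.62, -1.28] [-0.5, 0.33, 0.16, 1.78, 0.51, 1.18, -0.53] 0.97
56 15 [1.07, 0.25, -0.91, 2.38, -1.1, 0.24, 1.4] [1.11, 0.67, -1.24, 2.36, 1.78, 0.26, -1.42] [0.49, 0.27, -0.43, 2.2, -0.59, 0.39, 0.74] [0.2, 0.31, -0.17, 1.71, -0.24, 1.1, 0.23] 2.88
56 20 [1.1, 0.31, -0.88, 2.34, -1.05, 0.35, 1.44] [1.16, 0.71, -1.24, 2.33, 1.5, 0.18, -1.07] [0.62, 0.32, -0.52, 2.17, -0.67, 0.46, 0.87] [0.27, 0.33, -0.2, 1.7, -0.32, 1.12, 0.31] 2.55
56 25 [1.14, 0.38, -0.86, 2.3, -0.98, 0.44, 1.44] [1.25, 0.83, -1.31, 2.3, 1.13, 0.22, -0.62] [0.71, 0.36, -0.57, 2.15, -0.72, 0.52, 0.96] [0.34, 0.36, -0.24, 1.69, -0.39, 1.15, 0.38] 2.11
56 30 [1.14, 0.44, -0.82, 2.25, -0.93, 0.53, 1.45] [1.12, 0.69, -1.02, 2.26, -0.75, 0.2, 1.27] [0.79, 0.42, -0.62, 2.12, -0.74, 0.59, 1.03] [0.41, 0.39, -0.
[... 4061 characters left out ...]
0.8, 0.47, -0.74, 2.26, -0.66, 0.22, 0.94] [0.46, 0.33, -0.36, 2.08, -0.51, 0.61, 0.65] [0.23, 0.4, -0.18, 1.6, -0.28, 1.28, 0.22] 0.67
64 25 [0.75, 0.3, -0.46, 2.21, -0.85, 0.61, 1.2] [0.88, 0.53, -0.78, 2.22, -0.68, 0.29, 1.03] [0.55, 0.37, -0.41, 2.06, -0.58, 0.67, 0.75] [0.3, 0.42, -0.21, 1.59, -0.35, 1.29, 0.28] 0.62
64 30 [0.85, 0.37, -0.52, 2.16, -0.83, 0.68, 1.24] [0.93, 0.58, -0.8, 2.19, -0.7, 0.37, 1.1] [0.62, 0.41, -0.45, 2.04, -0.63, 0.73, 0.84] [0.36, 0.45, -0.24, 1.59, -0.41, 1.31, 0.33] 0.58
64 40 [1.0, 0.53, -0.63, 2.07, -0.74, 0.81, 1.25] [0.97, 0.68, -0.78, 2.12, -0.72, 0.55, 1.2] [0.73, 0.51, -0.51, 1.99, -0.69, 0.85, 0.96] [0.47, 0.51, -0.31, 1.59, -0.52, 1.36, 0.41] 0.55
```

The clearances point to gripping the bar at jaw pitch 56° with the hand tilted 35° towards −y. The joint path there is smooth, and the fingers stay clear of the lid edge. First, the plug.

Run:
```python
from workcell import *; from h import *
movel([*plug,268],DOWN)
c=camera("wrist"); cv2.imwrite("pics/w1.png",c["image"])
P=cloud(c); m=(abs(P[...,2]-198)<3.5)
cs,_=cv2.findContours(m.astype(np.uint8),cv2.RETR_EXTERNAL,cv2.CHAIN_APPROX_NONE)
for k in cs:
    if len(k)>60:
        q=onz(c,k.reshape(-1,2),198); print(cv2.minEnclosingCircle(q[:,:2].astype(np.float32)))
print(movel([*plug,204],DOWN,guard=8))
s=read_state();print(s["time"],s["eef_pos"],s["ft_force"])
clamp(); s=read_state();print(s["time"],s["finger_gap"],s["ft_force"])
movel([*plug,300],DOWN,max_speed=120)
s=read_state();print(s["time"],s["finger_gap"],s["ft_force"])
for n in ("wrist","side"): cv2.imwrite(f"pics/{n}2.png",camera(n)["image"])
a=cv2.imread("pics/wrist2.png");b=cv2.imread("pics/side2.png")
cv2.imwrite("pics/c2.png",np.hstack([cv2.resize(a,(400,300)),cv2.resize(b,(400,300))]))
```

```text
((629.9801635742188, 32.43320083618164), 22.91427230834961)
False
1.25 [630.16890489  31.4409509  204.31569993] [-0.42868357  0.9179404   0.02573311]
1.8333 24.31819655855256 [-1.99737301 -0.07694805  6.40651909]
2.7833 24.222202227105782 [-0.36783402 -0.12683473 -0.63336219]
```

View pics/c2.png

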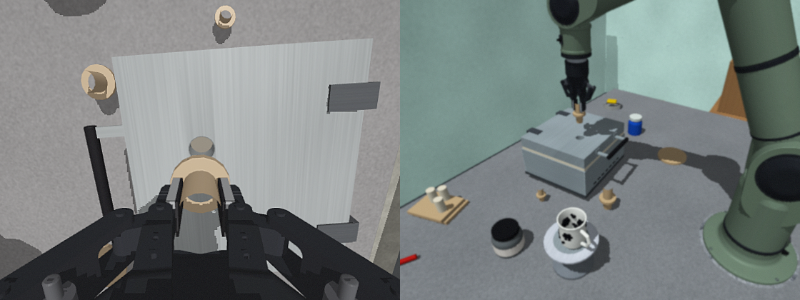

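The plug has come out of the lid. The wrist view shows it between the pads with the open hole behind at (202,148), and the force change of about 0.65 N fits 70 g. Next I'll carry it to the bat.

Run:
```python
from workcell import *; from h import *
movep([*bat,150],DOWN)
s=read_state();print(s["time"],s["eef_pos"],s["finger_gap"],s["ft_force"])
d={n:camera(n) for n in ("scene","side")}
for n in d: 
    P=cloud(d[n]);hs=cv2.cvtColor(d[n]["image"],cv2.COLOR_BGR2HSV)
    t=(hs[...,0]>8)&(hs[...,0]<25)&(hs[...,1]>60)&(hs[...,2]>60)&(abs(P[...,0]-bat[0])<60)&(abs(P[...,1]-bat[1])<60)&(P[...,2]>60)
    q=P[t]; print(n,"plug",len(q),np.percentile(q,[2,50,98],axis=0).round(1).tolist())
a=d["scene"]["image"][60:260,180:400];b=d["side"]["image"][80:280,280:500]
cv2.imwrite("pics/c3.png",np.hstack([cv2.resize(a,(400,364)),cv2.resize(b,(400,364))]))
```

```text
4.525 [ 382.1094436  -308.49414437  150.22406617] 24.329561430033397 [ 0.95486522  0.25672707 -0.67709619]
scene plug 170 [[359.2, -365.7, 132.3], [384.8, -285.0, 164.4], [405.0, -258.9, 575.8]]
side plug 203 [[364.1, -307.6, 132.8], [379.2, -280.1, 161.6], [394.5, -264.1, 185.5]]
```

View pics/c3.png

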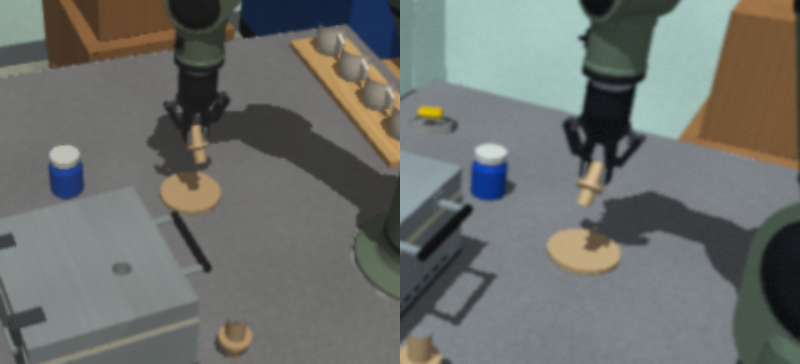

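The plug has pivoted in the pads about the jaw axis, so its foot leans towards +y, as the side crop at (590,180) shows. I'll measure that tilt so the tool can be tilted to compensate.

Run:
```python
from workcell import *; from h import *
import pickle
d={n:camera(n) for n in ("scene","side","wrist")}; pickle.dump(d,open("cam3.pkl","wb"))
N=[]
for n,(x0,y0,x1,y1) in (("scene",(275,115,305,155)),("side",(365,160,415,200))):
    c=d[n];im=c["image"];P=cloud(c);hs=cv2.cvtColor(im,cv2.COLOR_BGR2HSV)
    t=np.zeros((420,560),np.uint8)
    t[y0:y1,x0:x1]=((hs[...,0]>6)&(hs[...,0]<27)&(hs[...,1]>50)&(hs[...,2]>60))[y0:y1,x0:x1]
    k,l,st,ce=cv2.connectedComponentsWithStats(t); i=1+np.argmax(st[1:,4]); m=l==i
    v,u=np.where(m); L=cv2.fitLine(np.c_[u,v].astype(np.float32),cv2.DIST_L2,0,.01,.01).ravel()
    print(n,st[i],L)
    o,r=rays(c,[(L[2]-15*L[0],L[3]-15*L[1]),(L[2]+15*L[0],L[3]+15*L[1])]); nn=np.cross(r[0],r[1]);N.append(nn/np.linalg.norm(nn))
    q=P[m]; print(np.percentile(q,[2,50,98],axis=0).round(1).tolist())
    a=np.degrees(np.arctan2(-N[-1][2],N[-1][1])); print("axis in yz-plane, angle of y over z: dir (0,",-N[-1][2],N[-1][1],")")
    ov=im.copy(); ov[m]=(0,255,0); cr=np.hstack([im[y0-10:y1+10,x0-10:x1+10],ov[y0-10:y1+10,x0-10:x1+10]])
    cv2.imwrite(f"pics/z_{n}.png",cv2.resize(cr,None,fx=5,fy=5,interpolation=cv2.INTER_NEAREST))
ax=np.cross(*N);print("axis",ax/np.linalg.norm(ax))
cv2.imwrite("pics/w3.png",d["wrist"]["image"])
```

```text
scene [283 128  12  22 165] [1.2727308e-01 9.9186772e-01 2.8855151e+02 1.3904849e+02]
[[317.8, -479.4, -3.8], [384.8, -282.3, 159.8], [402.8, -258.9, 187.7]]
axis in yz-plane, angle of y over z: dir (0, 0.14371800502498316 -0.2603953652478619 )
side [378 169  15  24 220] [ 3.2458508e-01 -9.4585651e-01  3.8450455e+02  1.8050909e+02]
[[362.4, -308.0, 132.0], [378.8, -280.9, 161.5], [394.7, -263.0, 186.7]]
axis in yz-plane, angle of y over z: dir (0, 0.13665678104547935 -0.22065582317786644 )
axis [ 0.00724012  0.50341491 -0.86401447]
```

View pics/w3.png

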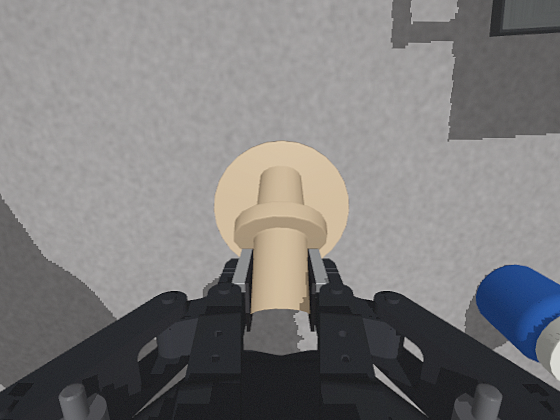

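View pics/z_side.png

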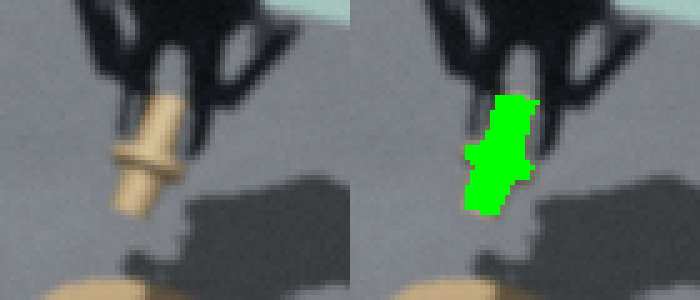

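View pics/z_scene.png

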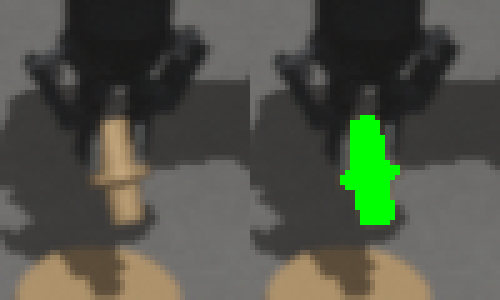

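Run:
```python
from h import *
import pickle
d=pickle.load(open("cam3.pkl","rb")); c=d["wrist"];P=cloud(c)
for nm,r0,r1 in (("knob",238,302),("stem",172,200)):
    q=P[r0:r1,276:286].reshape(-1,3); q=q[np.isfinite(q[:,0])]
    L=cv2.fitLine(q[:,1:].astype(np.float32),cv2.DIST_HUBER,0,.01,.01).ravel(); print(nm,len(q),L,"tilt",np.degrees(np.arctan2(L[0],-L[1])), q[:,2].min(),q[:,2].max())
    print(q[::60].round(1).tolist()[:8])
# foot: first row of stem
for r in range(160,180,2): print(r,P[r,281].round(1))
for r in range(196,240,4): print(r,P[r,281].round(1))
for r in range(296,314,3): print(r,P[r,281].round(1))
```

```text
knob 634 [   0.66362953   -0.7480614  -296.89432     176.24701   ] tilt 41.577267 164.70404786532416 186.6918857004141
[[379.0, -287.2, 165.8], [379.0, -288.9, 168.5], [379.5, -291.2, 169.7], [379.5, -293.1, 171.8], [379.5, -294.9, 173.9], [379.9, -296.8, 175.8], [380.3, -298.6, 177.5], [380.3, -299.7, 180.6]]
stem 279 [   0.6179969    -0.78618056 -268.1705      142.74937   ] tilt 38.170006 134.11065764693572 150.11809678911163
[[378.7, -262.6, 136.0], [378.7, -265.2, 139.0], [378.7, -267.5, 142.8], [379.3, -269.8, 146.0], [379.3, -272.3, 148.5]]
160 [ 381.7 -270.6   11.3]
162 [ 381.7 -272.7    9.6]
164 [ 381.7 -274.2   11.6]
166 [ 381.2 -260.1  131.7]
168 [ 381.2 -260.9  133.3]
170 [ 381.2 -261.8  134.2]
172 [ 381.2 -262.7  135.2]
174 [ 381.2 -263.5  136.8]
176 [ 381.2 -264.2  138.5]
178 [ 381.2 -265.   139.9]
196 [ 381.2 -272.2  148.6]
200 [ 381.2 -273.8  150.5]
204 [ 381.2 -272.4  163. ]
208 [ 381.2 -273.5  165.9]
212 [ 381.2 -275.1  166.4]
216 [ 381.2 -276.4  168.1]
220 [ 381.2 -278.7  166.3]
224 [ 381.2 -281.5  163.4]
228 [ 381.2 -283.9  161.9]
232 [ 381.2 -285.3  163.2]
236 [ 381.2 -286.4  165.4]
296 [ 381.2 -304.2  185.2]
299 [ 381.2 -304.9  186.3]
302 [ 381.2 -306.3  186.2]
305 [ 381.2 -307.   187.2]
308 [ 381.1 -306.9  189.4]
311 [ 382.  -437.8   -1.4]
```

The wrist depth along the plug's ridge is the sharpest measure. The knob gives 41.6° and the stem 41.1° after allowing for taper. The silhouettes gave about 30°, biased by the fingers hiding part of the plug, and the ridge's 74.5 mm length supports 41°. I'll tilt the tool by 41° and re-measure.

```bash
cat >> h.py <<'E'
def tiltR(deg): return cv2.Rodrigues(np.array([-np.radians(deg),0,0]))[0]@DOWN
def tcpG(G,R): return np.array(G)+R@np.array([0,1.8,17.6])
E
python3 - <<'E'
from workcell import *; from h import *
import pickle
R=tiltR(41); 
for z in (150,70): 
    q=inverse_kinematics(tcpG([*bat,z],R),R); print(z,None if q is None else np.round(q,2), tcpG([*bat,z],R).round())
movel(tcpG([*bat,150],R),R,max_speed=60)
s=read_state();print(s["time"],s["eef_pos"],s["finger_gap"],s["ft_force"])
d={n:camera(n) for n in ("scene","side","wrist")}; pickle.dump(d,open("cam4.pkl","wb"))
a=d["scene"]["image"][90:210,220:360];b=d["side"]["image"][110:230,320:460]
cv2.imwrite("pics/c4.png",np.hstack([cv2.resize(a,(400,343)),cv2.resize(b,(400,343))])); cv2.imwrite("pics/w4.png",d["wrist"]["image"])
E
```

```text
150 [-0.53  0.77  0.93  2.34  0.74  0.17 -0.54] [ 381. -322.  138.]
70 [ 1.04  1.16 -1.28  2.28  1.7   1.76 -1.19] [ 381. -322.   58.]Traceback (most recent call last):
  File "<stdin>", line 6, in <module>
workcell.PlanningError: the arm cannot follow that straight line within its joint ranges
```

Run:
```python
from workcell import *; from h import *
q0=np.array(read_state()["qpos"])
print(q0.round(2))
for psi in range(-180,180,15):
    R=cv2.Rodrigues(np.array([0,0,np.radians(psi)]))[0]@tiltR(41)
    r=[inverse_kinematics(tcpG([*bat,z],R),R) for z in (180,130,70)]
    hz=R[:2,2]
    print(psi,"points",hz.round(2),[None if q is None else np.round(q,2).tolist() for q in r], None if r[2] is None else np.abs(np.array(r[2])-q0).max().round(2))
```

```text
[ 0.49  0.43  0.09  2.03 -0.06  0.69  0.62]
-180 points [-0.    0.66] [[0.33, 0.92, 0.86, 1.7, -0.87, 1.65, -1.6], [0.32, 1.02, 0.88, 1.72, -0.94, 1.62, -1.53], [0.31, 1.14, 0.89, 1.72, -1.03, 1.6, -1.45]] 2.07
-165 points [-0.17  0.63] [[0.29, 0.94, 0.83, 1.62, -0.74, 1.67, -1.48], [0.31, 1.0, 0.79, 1.64, -0.78, 1.6, -1.46], [0.34, 1.08, 0.74, 1.64, -0.82, 1.53, -1.43]] 2.04
-150 points [-0.33  0.57] [[0.26, 0.94, 0.79, 1.56, -0.61, 1.67, -1.37], [0.27, 1.0, 0.75, 1.58, -0.64, 1.6, -1.35], [0.29, 1.08, 0.71, 1.58, -0.68, 1.52, -1.33]] 1.95
-135 points [-0.46  0.46] [[0.21, 0.94, 0.75, 1.54, -0.47, 1.64, -1.25], [0.22, 1.0, 0.72, 1.55, -0.51, 1.57, -1.24], [0.24, 1.08, 0.68, 1.55, -0.55, 1.49, -1.22]] 1.84
-120 points [-0.57  0.33] [[0.15, 0.92, 0.71, 1.54, -0.34, 1.58, -1.13], [0.16, 0.99, 0.69, 1.55, -0.37, 1.51, -1.12], [0.18, 1.07, 0.65, 1.56, -0.41, 1.43, -1.12]] 1.73
-105 points [-0.63  0.17] [[0.08, 0.89, 0.68, 1.57, -0.21, 1.5, -1.01], [0.09, 0.96, 0.66, 1.59, -0.25, 1.43, -1.01], [0.11, 1.05, 0.63, 1.59, -0.29, 1.34, -1.01]] 1.63
-90 points [-0.66 -0.  ] [[0.01, 0.86, 0.65, 
[... 1761 characters left out ...]
16, -1.28, 2.25, 1.48, 0.38, 1.48]] 1.54
120 points [0.57 0.33] [[0.69, 0.54, 0.38, 2.16, -1.24, 0.98, -2.16], [1.86, 1.02, -1.29, 2.12, 0.57, 0.49, 2.48], [1.86, 1.21, -1.3, 2.13, 0.92, 0.52, 2.24]] 1.63
135 points [0.46 0.46] [[0.42, 0.73, 0.8, 2.04, -1.21, 1.36, -1.97], [0.55, 0.76, 0.59, 2.05, -1.22, 1.21, -1.93], [0.7, 0.82, 0.38, 2.05, -1.25, 1.06, -1.87]] 2.48
150 points [0.33 0.57] [[0.31, 0.91, 1.01, 1.92, -1.17, 1.62, -1.78], [0.31, 1.03, 1.01, 1.94, -1.25, 1.62, -1.69], [0.42, 1.03, 0.8, 1.94, -1.26, 1.44, -1.67]] 2.29
165 points [0.17 0.63] [[0.23, 1.12, 1.22, 1.81, -1.15, 1.87, -1.54], [0.23, 1.22, 1.22, 1.82, -1.23, 1.87, -1.47], [0.3, 1.19, 1.01, 1.83, -1.22, 1.67, -1.5]] 2.12
```

```bash
cat >> h.py <<'E'
def placeR(deg,psi=-60): return cv2.Rodrigues(np.array([0,0,np.radians(psi)]))[0]@tiltR(deg)
E
python3 - <<'E'
from workcell import *; from h import *
import pickle
from scipy.spatial.transform import Rotation as Ro, Slerp
s=read_state(); R0=s["tool_rot"]; R1=placeR(41)
sl=Slerp([0,1],Ro.from_matrix([R0,R1]))
try:
    for k in range(1,6):
        f=k/5; R=sl(f).as_matrix(); movel(tcpG([*bat,168+25*k],R),R,max_speed=40)
except PlanningError as e: print("ERR",k,e)
s=read_state();print(s["time"],s["eef_pos"],s["finger_gap"],s["ft_force"],np.round(s["qpos"],2))
d={n:camera(n) for n in ("scene","side","wrist")}; pickle.dump(d,open("cam4.pkl","wb"))
a=d["scene"]["image"][70:210,200:360];b=d["side"]["image"][70:230,300:480]
cv2.imwrite("pics/c4.png",np.hstack([cv2.resize(a,(400,350)),cv2.resize(b,(400,350))])); cv2.imwrite("pics/w4.png",d["wrist"]["image"])
E
```

```text
8.825 [ 369.64092079 -315.46842459  280.78953559] 24.62208373479349 [ 0.08759401 -1.27372204 -0.20421439] [-0.15  0.58  0.6   1.74  0.26  1.35 -0.72]
```

View pics/c4.png

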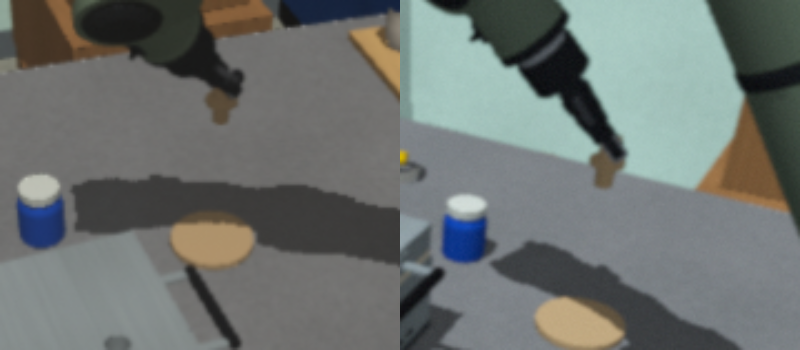

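View pics/w4.png

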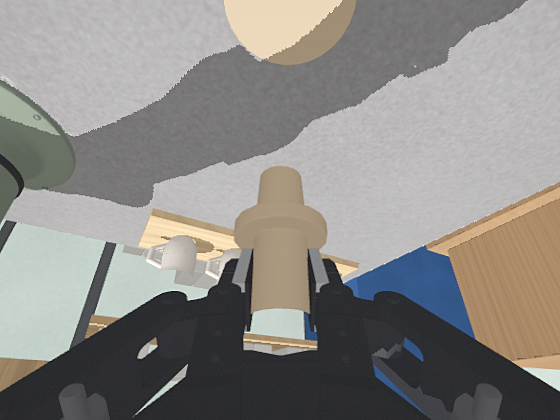

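The plug stayed put relative to the gripper and now looks upright. I'll measure the tilt again, then lower it.

Run:
```python
from h import *
import pickle
d=pickle.load(open("cam4.pkl","rb")); c=d["wrist"];P=cloud(c)
R=placeR(41); n=R[:,1]*0
for nm,r0,r1,u in (("knob",238,302,(276,286)),("stem",172,200,(276,286))):
    q=P[r0:r1,u[0]:u[1]].reshape(-1,3); q=q[np.isfinite(q[:,0])]
    L=cv2.fitLine(q.astype(np.float32),cv2.DIST_HUBER,0,.01,.01).ravel(); v=L[:3]*np.sign(L[2]); lean=np.degrees(np.arctan2(v@np.r_[-R[:2,2]/np.linalg.norm(R[:2,2]),0],v[2])); side=np.degrees(np.arcsin(v@R[:,0])); print(nm,len(q),v,"lean toward hand",lean,"along jaw",side)
# silhouette of stem: left/right edges widths & mid for jaw-dir tilt; flange ellipse
print(P[170,281],P[304,281])
# side/scene silhouettes: vertical projected axis check
for n,(x0,y0,x1,y1) in (("scene",(275,95,305,125)),("side",(380,130,420,160))):
    c=d[n];hs=cv2.cvtColor(c["image"],cv2.COLOR_BGR2HSV);Pc=cloud(c)
    m=(hs[...,0]>6)&(hs[...,0]<27)&(hs[...,1]>40)&(abs(Pc[...,0]-381)<60)&(abs(Pc[...,1]+309)<60)&(Pc[...,2]>200)&(Pc[...,2]<262)
    q=Pc[m];print(n,len(q),np.nanpercentile(q,[2,50,98],axis=0).round(1).tolist())
    b=Pc[m]; zl=b[:,2]
    v,u=np.where(m); st=zl<244  # stem
    if st.sum()>8:
        L=cv2.fitLine(np.c_[u,v][st].astype(np.float32),cv2.DIST_L2,0,.01,.01).ravel()
        mid=np.median(b[st],0); o,r=rays(c,[[0,0]]); T=np.linalg.inv(np.array(c["cam_to_world"]))
        def pr(X):
            X=T[:3,:3]@X+T[:3,3]; return cv2.projectPoints(np.array([[X[0],-X[1],-X[2]]]),np.zeros(3),np.zeros(3),K(c),np.array(c["dist_coeffs"]))[0].ravel()
        w=pr(mid+[0,0,20])-pr(mid-[0,0,20]); print(n,"stem img dir",L[:2]*np.sign(-L[1]),"vertical",w/np.linalg.norm(w))
```

```text
knob 640 [-0.01601585 -0.0075528   0.9998432 ] lean toward hand -1.011125789022964 along jaw -0.08405328023224384
stem 280 [0.04932372 0.03709985 0.99809355] lean toward hand 3.5125534297327436 along jaw -0.4278632232251597
[nan nan nan] [ 391.58621627 -302.74747495  307.25505391]
scene 32 [[377.6, -310.9, 236.3], [388.0, -298.1, 246.2], [393.3, -290.8, 259.0]]
scene stem img dir [-0.9238795  -0.38268346] vertical [ 0.04828075 -0.9988338 ]
side 59 [[370.0, -305.0, 237.3], [378.1, -298.4, 249.5], [390.8, -294.2, 260.8]]
side stem img dir [-0.9913825 -0.1309992] vertical [ 0.17481356 -0.98460155]
```

Run:
```python
from workcell import *; from h import *
import pickle
R=placeR(41)
movel(tcpG([*bat,100],R),R,max_speed=70)
wait(.2); s=read_state();print(s["time"],s["eef_pos"],s["ft_force"])
d={n:camera(n) for n in ("side","wrist")}; pickle.dump(d,open("cam5.pkl","wb"))
print("hit",movel(tcpG([*bat,80],R),R,max_speed=40,guard=4))
print("hit",movel(tcpG([*bat,65],R),R,max_speed=15,guard=4))
wait(.2); s=read_state();print(s["time"],s["eef_pos"],s["finger_gap"],s["ft_force"], "G z", s["eef_pos"][2]-(R@[0,1.8,17.6])[2])
d={n:camera(n) for n in ("scene","side","wrist")}; pickle.dump(d,open("cam6.pkl","wb"))
a=d["scene"]["image"][90:220,210:360];b=d["side"]["image"][130:260,310:460]
cv2.imwrite("pics/c6.png",np.hstack([cv2.resize(a,(400,346)),cv2.resize(b,(400,346))])); cv2.imwrite("pics/w6.png",d["wrist"]["image"])
```

```text
12.0833 [ 369.83018701 -315.46000403   87.93762189] [-0.08493154  0.33511264 -0.56676395]
hit False
hit True
13.75 [ 369.75702399 -315.47197794   57.00810752] 24.509097062100256 [1.39943525 1.5757598  8.3425711 ] G z 69.11008987824727
```

View pics/c6.png

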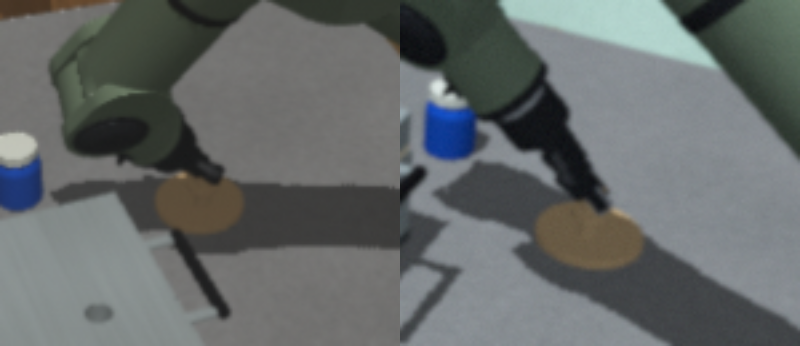

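View pics/w6.png

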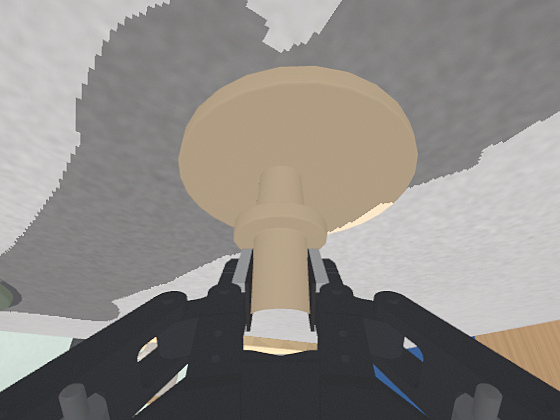

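The foot touched down at G z=69.1, against 70 expected. The wrist view shows it near the bat's middle: foot at (281,170), bat centre at (298,150). I'll release and back off along the tool axis.

Run:
```python
from workcell import *; from h import *
import pickle
open_gripper(); s=read_state();print(s["time"],s["finger_gap"],s["ft_force"])
p=s["eef_pos"]; R=s["tool_rot"]
movel(p-130*R[:,2],R,max_speed=130)
d={n:camera(n) for n in ("scene","side","wrist")}; pickle.dump(d,open("cam7.pkl","wb")); print(read_state()["time"])
a=d["scene"]["image"][90:220,210:360];b=d["side"]["image"][130:260,310:460]
cv2.imwrite("pics/c7.png",np.hstack([cv2.resize(a,(400,346)),cv2.resize(b,(400,346))])); cv2.imwrite("pics/w7.png",d["wrist"]["image"])
P=cloud(d["wrist"]); near=(np.hypot(P[...,0]-381,P[...,1]+309)<60)
for lo,hi in ((40,54),(78,95)):
    q=P[near&(P[...,2]>lo)&(P[...,2]<hi)]; print(lo,hi,len(q),np.median(q,0).round(1) if len(q) else None, cv2.minEnclosingCircle(q[:,:2].astype(np.float32)) if len(q) else None)
```

```text
14.5167 85.76143535422405 [-0.81096661 -0.00370742 -0.58970473]
15.8167
40 54 1106 [ 393.5 -299.2   48.6] ((382.247802734375, -307.4346618652344), 23.282142639160156)
78 95 215 [ 391.9 -301.1   81.4] ((384.4476013183594, -305.91357421875), 12.436912536621094)
```

View pics/c7.png

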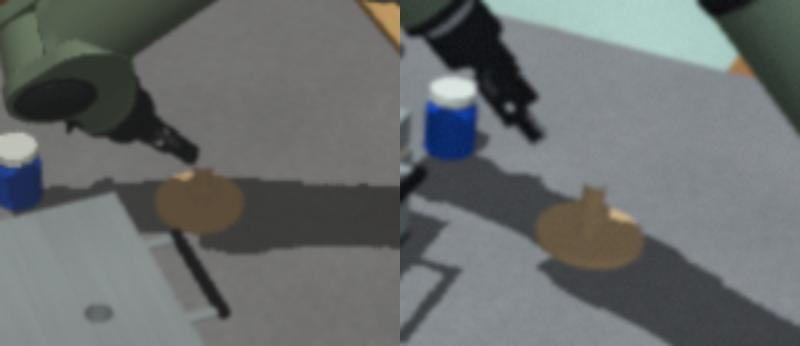

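View pics/w7.png

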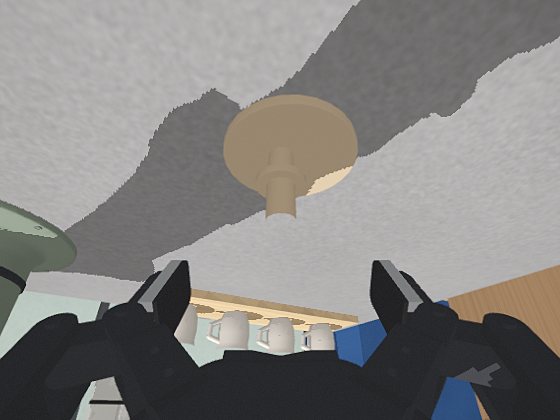

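The plug is standing upright. The flange centre is at (382, -307) with its top at 49 and the knob top at about 85, which fits a 12 mm bat plus the 74 mm plug. Now I'll rise clear and move to the pre-grasp for the handle.

```bash
cat >> h.py <<'E'
PD,TL,OFF=56,35,14
def grab(th_deg,o=OFF,pd=PD,tl=TL):
    hp,R=lidpose(np.radians(th_deg),np.radians(pd)); R=cv2.Rodrigues(R[:,0]*np.radians(tl))[0]@R
    return hp+o*R[:,2],R
E
python3 - <<'E'
from workcell import *; from h import *
import pickle
s=read_state(); p=s["eef_pos"]
movel(p+np.array([30,40,190]),max_speed=200)
movep([480,-80,390],DOWN)
s=read_state();print(s["time"],np.round(s["qpos"],2))
for o in (-110,-70,OFF):
    q=inverse_kinematics(*grab(0,o)); print(o,grab(0,o)[0].round(),None if q is None else np.round(q,2))
for th in (10,20,30):
    q=inverse_kinematics(*grab(th)); print(th,None if q is None else np.round(q,2))
E
```

```text
17.8333 [-0.3   0.16  0.4   1.74 -0.06  1.26  0.11]
-110 [448. -85. 243.] [ 0.12  0.43  0.61  2.22 -1.23  1.18  1.85]
-70 [464. -61. 216.] [ 0.66  0.41 -0.16  2.22 -1.16  0.84  1.73]
14 [499. -10. 158.] [ 1.03  0.67 -0.84  2.22 -1.01  0.37  1.56]
10 [ 0.19  0.42  0.19  2.12 -1.12  0.92  1.42]
20 [ 0.06  0.39  0.29  1.93 -0.88  1.1   1.01]
30 [-0.02  0.43  0.36  1.7  -0.76  1.34  0.72]
```

Run:
```python
from workcell import *; from h import *
import pickle
goto_joints([.47,.42,-.31,1.69,-.53,1.2,.51])
s=read_state();print(s["time"],np.round(s["eef_pos"]))
q=inverse_kinematics(*grab(0,-75)); print(np.round(q,2))
movep(*grab(0,-75))
s=read_state();print(s["time"],np.round(s["eef_pos"]),np.round(s["qpos"],2))
q=inverse_kinematics(*grab(0)); print(None if q is None else np.round(q,2))
d={n:camera(n) for n in ("scene","side","wrist")}; pickle.dump(d,open("cam8.pkl","wb"))
a=d["scene"]["image"];b=d["side"]["image"]
cv2.imwrite("pics/c8.png",np.hstack([cv2.resize(a,(400,300)),cv2.resize(b,(400,300))])); cv2.imwrite("pics/w8.png",d["wrist"]["image"])
```

```text
19.0 [546.  -4. 325.]
[ 0.94  0.44 -0.51  2.21 -1.03  0.74  1.6 ]
20.0583 [463. -63. 220.] [ 0.94  0.43 -0.5   2.2  -1.03  0.74  1.6 ]
[ 0.88  0.6  -0.63  2.23 -1.21  0.49  1.75]
```

View pics/c8.png

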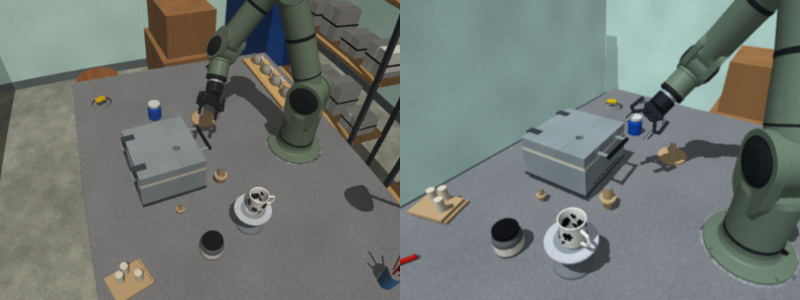

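View pics/w8.png

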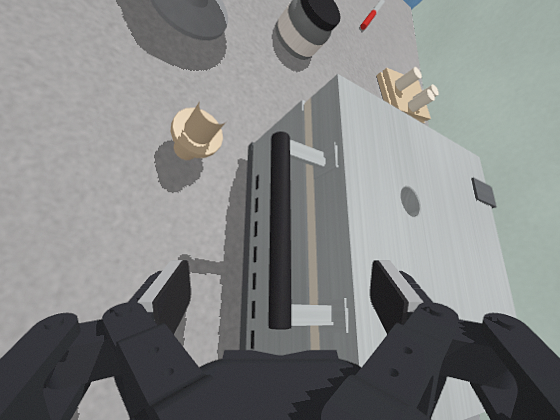

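The wrist view has the bar centred between the pads, at column 281 against jaw centre 280, and square to the jaw axis. The plug still stands. I'll check the bar position by depth, then advance.

Run:
```python
from workcell import *; from h import *
import pickle
d=pickle.load(open("cam8.pkl","rb"));c=d["wrist"];P=cloud(c)
q=P[145:310,272:291].reshape(-1,3); T=np.array(c["cam_to_world"])[:3,3]
q=q[(q[:,2]>150)&(q[:,2]<182)]
# local kiln coords
hp,_=lidpose(0,0); l=(q-hp)@Rz; print("bar surf rel to assumed axis (kiln x,y,z) pct",np.percentile(l,[2,50,98],axis=0).round(1).tolist(), "max dist to axis",np.percentile(np.hypot(l[:,0],l[:,2]),[5,50,95]).round(1))
A=np.c_[2*l[:,0],2*l[:,2],np.ones(len(l))]; s=np.linalg.lstsq(A,(l[:,0]**2+l[:,2]**2),rcond=None)[0]; print("circle fit",s[:2],np.sqrt(s[2]+s[0]**2+s[1]**2))
s0=read_state()["ft_force"]
print("hit",movel(*grab(0),max_speed=50,guard=6))
s=read_state();print(s["time"],np.round(s["eef_pos"],1),grab(0)[0].round(1),s["ft_force"]-s0,np.round(s["qpos"],2))
d={n:camera(n) for n in ("side","wrist")}; cv2.imwrite("pics/w9.png",d["wrist"]["image"]);cv2.imwrite("pics/s9.png",cv2.resize(d["side"]["image"][140:260,240:400],(800,600)))
```

```text
bar surf rel to assumed axis (kiln x,y,z) pct [[-7.9, -61.0, 0.0], [-3.6, -7.6, 5.4], [5.7, 59.7, 7.4]] max dist to axis [6.  7.  8.1]
circle fit [-0.33295765 -0.29071722] 7.120888918171106
hit False
22.1417 [499.1  -9.9 158.6] [499.1  -9.7 158.5] [ 1.02347187 -0.570411    0.78338825] [ 0.88  0.6  -0.64  2.23 -1.21  0.49  1.74]
```

View pics/w9.png

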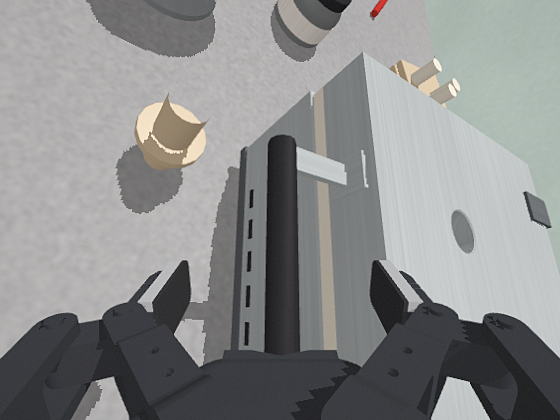

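View pics/s9.png

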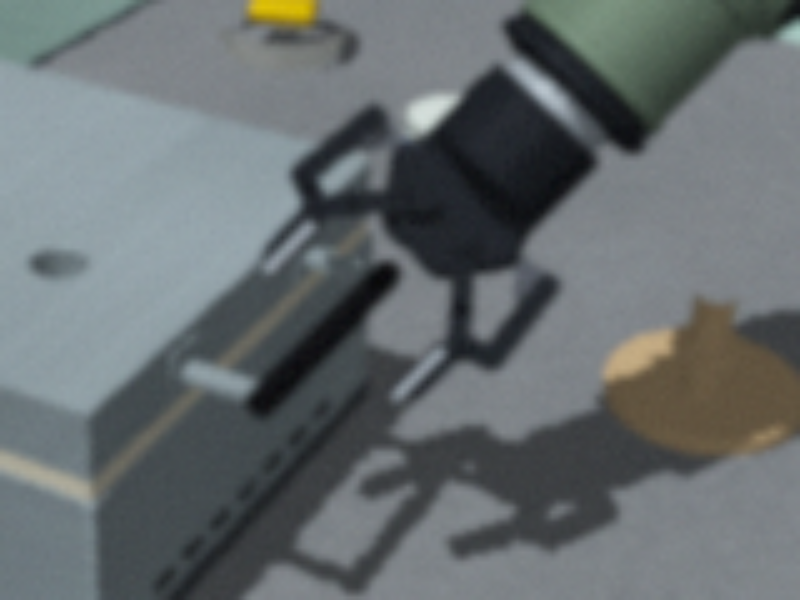

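The bar's circle fit is within 0.4 mm of the assumed axis. It lies midway between the open pads and the fingers are clear. I'll clamp and lift a few degrees first.

Run:
```python
from workcell import *; from h import *
clamp(); s=read_state(); print(s["time"],s["finger_gap"],s["ft_force"],np.round(s["eef_pos"],1))
for th in (3,6):
    movel(*grab(th),max_speed=40); s=read_state(); print(th,round(s["time"],2),s["finger_gap"],s["ft_force"].round(1),(s["eef_pos"]-grab(th)[0]).round(1))
d={n:camera(n) for n in ("scene","side","wrist")}
cv2.imwrite("pics/c10.png",np.hstack([cv2.resize(d["scene"]["image"][100:280,140:380],(400,300)),cv2.resize(d["side"]["image"][100:280,160:400],(400,300))])); cv2.imwrite("pics/w10.png",d["wrist"]["image"])
```

```text
22.8917 14.072639228664615 [ 0.6334717  -2.03570119 10.86170727] [499.8  -9.8 159.2]
3 23.48 14.074301054263351 [ 8.9  1.5 -3.7] [ 0.6 -0.2  0.1]
6 24.07 14.254545146541483 [ 8.2  2.1 -3.9] [ 0.6 -0.1 -0.1]
```

View pics/c10.png

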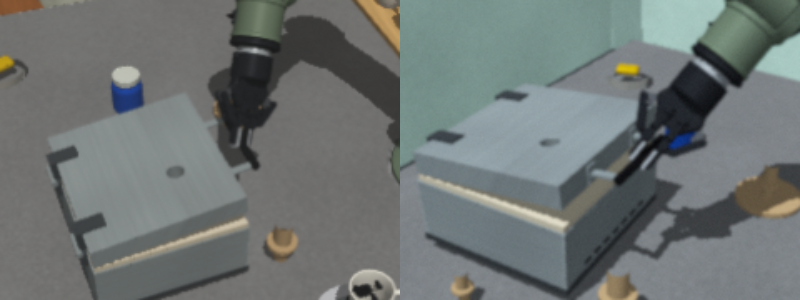

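View pics/w10.png

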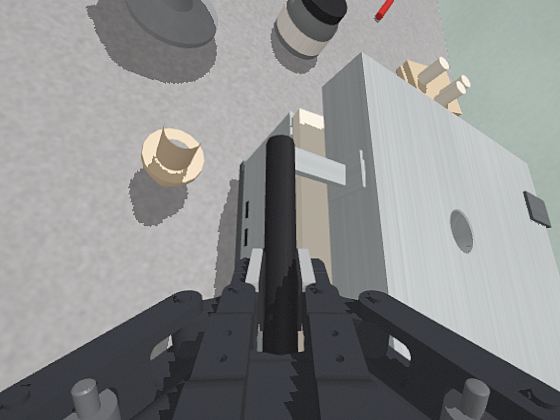

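The lid is lifting by the handle with small forces. I'll continue up to 27°, then measure the actual angle.

```bash
cat >> h.py <<'E'
def lidangle(c):
    P=cloud(c); hs=cv2.cvtColor(c["image"],cv2.COLOR_BGR2HSV)
    l=(P-np.r_[kc,150])@Rz
    m=np.isfinite(l[...,0])&(abs(l[...,1])<135)&(l[...,2]>50)&(l[...,0]>-110)&(l[...,0]<110)&(hs[...,1]<45)&(hs[...,2]>90)
    m=cv2.erode(m.astype(np.uint8),np.ones((5,5)))>0
    q=l[m]; 
    if len(q)<100: return len(q),None
    rng=np.random.default_rng(0); best=None
    for _ in range(200):
        a=q[rng.choice(len(q),3,False)]; n=np.cross(a[1]-a[0],a[2]-a[0]); k=np.linalg.norm(n)
        if k<500: continue
        n/=k; i=abs((q-a[0])@n)<3
        if best is None or i.sum()>best.sum(): best=i
    g=q[best]; n=np.linalg.svd(g-g.mean(0),full_matrices=False)[2][2]; n*=np.sign(n[2])
    return len(g),np.degrees(np.arctan2(n[0]*1,n[2])),n.round(3).tolist()
E
python3 - <<'E'
from workcell import *; from h import *
for th in (11,16,21,25,27):
    movel(*grab(th),max_speed=60); s=read_state(); print(th,round(s["time"],2),round(s["finger_gap"],1),s["ft_force"].round(1),(s["eef_pos"]-grab(th)[0]).round(1))
wait(.3)
d={n:camera(n) for n in ("scene","side","wrist")}
for n in d: print(n,lidangle(d[n]))
print(read_state()["ft_force"])
cv2.imwrite("pics/c11.png",np.hstack([cv2.resize(d["scene"]["image"][60:280,140:400],(400,338)),cv2.resize(d["side"]["image"][60:280,140:400],(400,338))])); cv2.imwrite("pics/w11.png",d["wrist"]["image"])
E
```

```text
11 24.87 13.7 [10.   0.7 -5.3] [ 0.5 -0.2 -0.4]
16 25.51 13.9 [ 9.2  0.1 -6.4] [ 0.3 -0.2 -0.7]
21 26.15 13.6 [ 8.1 -1.5 -5.9] [ 0.1 -0.2 -0.9]
25 26.69 13.6 [ 7.5 -1.2 -6.5] [-0.1 -0.2 -1.1]
27 27.04 13.9 [ 6.8 -2.8 -6.6] [-0.1 -0.3 -1.1]
scene (3316, np.float64(26.359323899968842), [0.444, 0.0, 0.896])
side (743, np.float64(26.311784403876896), [0.443, 0.001, 0.896])
wrist (30929, np.float64(26.489442347976055), [0.446, -0.002, 0.895])
[ 7.31272669 -1.37099147 -7.06611333]
```

View pics/c11.png

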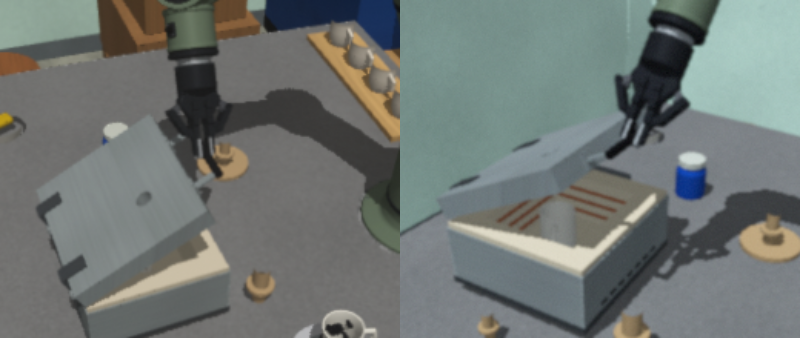

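View pics/w11.png

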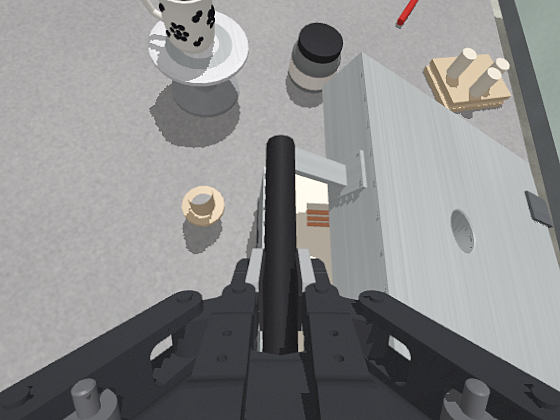

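All three cameras agree on 26.4° for a commanded 27°. The mug is visible inside, the plug still stands and the grip is firm. I'll command 30.6° to make up the difference.

Run:
```python
from workcell import *; from h import *
movel(*grab(30.6),max_speed=40); 
wait(.6); 
for k in range(2):
    s=read_state(); print(round(s["time"],2),round(s["finger_gap"],1),s["ft_force"].round(1),np.abs(s["qvel"]).max().round(4),s["eef_pos"].round(2))
    d={n:camera(n) for n in ("scene","side","wrist")}
    print([lidangle(d[n])[:2] for n in d]); wait(.5)
cv2.imwrite("pics/c12.png",np.hstack([cv2.resize(d["scene"]["image"],(400,300)),cv2.resize(d["side"]["image"],(400,300))]))
P=cloud(d["side"]); near=(np.hypot(P[...,0]-381,P[...,1]+308)<30)&(P[...,2]>78)&(P[...,2]<95); print("knob top",np.median(P[near],0).round(1))
```

```text
28.77 14.1 [ 6.2 -2.8 -8.3] 0.0018 [550.11  -6.26 328.58]
[(3285, np.float64(29.96391298632101)), (358, np.float64(-59.44907911346965)), (30333, np.float64(30.1037884889759))]
29.43 13.7 [ 5.9 -3.5 -8.4] 0.0021 [550.11  -6.3  328.58]
[(3415, np.float64(30.04558793753395)), (396, np.float64(-59.971581214131305)), (30416, np.float64(30.106563990002847))]
knob top [ 378.7 -298.    81.1]
```

View pics/c12.png

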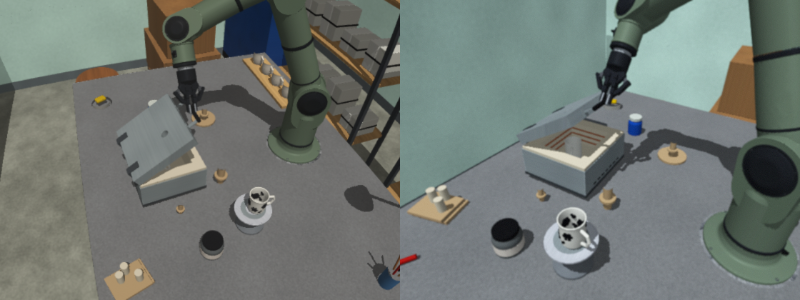

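The lid reads 30.0–30.1° and is steady. The side view's fit caught the lid's front face at −60.0°, which also means 30°. The plug is upright and the bystanders look unmoved, so I'm handing in.

Run:
```python
from workcell import *
finish_job(); s=read_state(); print(s["time"],s["finger_gap"])
```

```text
the job is handed in; nothing more can be done
the job is handed in; nothing more can be done
```

The job is done and handed in at about 29.9 s of the 51 s. The vent plug stands upright on the kiln-shelf disc, and the arm is still holding the lid open at 30° by its handle.

- **Plug:** I pulled the middle-sized plug straight out of the lid. It then pivoted about 41° in the fingers on the way to the disc. I measured that, tilted the tool to bring the plug upright, lowered it until it touched, and let go. It stands close to the disc's centre, its flange centre at (382, −307), with the knob top about 86 mm above the bench.
- **Lid:** I gripped the middle of the black bar and followed the hinge arc up. The scene and wrist cameras read 30.0° and 30.1°, steady across two looks half a second apart. Lid readings and commanded angles never went above about 31°. The wrist force on holding is about 11 N.
- **Bystanders:** the mugs, banding wheel and both jars look unmoved in the last pictures. I checked those by eye only.

Two checks disagreed along the way:
- **Plug tilt:** the two outline views gave about 30° because the fingers hid part of the plug, so I used the wrist depth reading of 41° instead.
- **Lid angle, side camera:** it read −60° because it had fitted the lid's front face, which also means the lid is at 30°.

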